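# Free a tube carrier from a tilted mixer held by a left-hand knob

### The job

The grey tube carrier has to come off the sloping table of the tube mixer for cleaning. Its black bar knob has a left-hand thread, so undo it by turning it clockwise, as seen looking at the knob, until it is at or nearly at its stop; then slide the carrier up the slope, out from under the knob, and lay it flat and handle up in the steel tray, letting go only once it is down. Leave the knob loosened and do not disturb the lidded jar or the white bottle standing near.

Things in the scene. Friction and masses are not known exactly. Their poses are not given: they have to be found in the camera images.
- mixer: White wedge-shaped tube mixer, 174 x 144 mm, 36 mm high in front, about 122 at the back, fixed, left or right of the tray. Origin: centre of its underside; x runs from low front to high back, z up. Its table slopes up to +x at 25 deg: normal (-0.423, 0, 0.906), up-slope (0.906, 0, 0.423) in its frame.
- knob (a joint): Turn of the knob, rad: 0 tight, grows as it turns CLOCKWISE seen from outside looking at the table; stop at 2.4; starts at 0 to 0.2. It rides out along the table normal 4 mm per rad, never comes off, stays where left, resists with about 0.1 N m. From about 1.4 on the carrier can pass beneath it.
- knob_grip (a point): Grip point amid the knob's black bar: 64 mm long (point x), 16 thick (point y), 30 high (point z = knob axis = outward table normal); 13 mm below the bar's outer face. At joint 0 the bar lies 1.2 rad counterclockwise (seen from outside) of up-slope, at 2.4 1.2 rad clockwise of it. Beneath it a 40 mm round flange, 9 mm over the table when tight.
- stem (a point): Foot of the fixed steel stem, 14 mm thick, that stands square out of the table and carries the knob. Beside the carrier run 12 mm high guide runners, 3 mm clear on each side, ending 60 mm up-slope of the stem; a low ledge supports the carrier's lower edge.
- seat (a point): Point fixed to the mixer where the carrier's origin lies when it is seated.
- carrier: Grey plate 160 mm long (x, up-slope when seated), 120 wide (y), 8 thick, about 220 g, with 12 mm high tube clips in its corners. Origin: centre of its underside; z out of its top. A 21 mm slot runs from its edge x = -80 mm to -20; the stem stands in it at x = -35. A 5 mm lip round the knob's flange blocks it till the knob has risen. It leaves by sliding 70 mm or more up-slope, then lifting.
- carrier_grip (a point): Grip point on the carrier's handle, a grey upright rib 44 mm long (carrier x), 16 mm thick (carrier y), rising 40 mm from the plate's top, 48 mm from its underside. The point is at carrier (35, 0, 33) mm.
- tray: Shallow open steel tray, fixed, outside 200 mm (x) x 170 mm (y) x 24 mm high, walls and floor 3 mm thick. Origin: centre of its underside on the worktop.
- cotton_jar: Bystander: glass jar with knobbed lid, 68 mm wide, 96 mm high, origin under its centre.
- bottle_2: Bystander: white capped bottle, 47 mm wide, 87 mm high, origin under its centre.

How it is judged:
By the outcome, as a careful person would: the job done as asked, in the order asked, and still so for the second after the job is handed in, with the robot touching nothing.
It also fails if it takes over 59 s, if anything falls off the work surface, if the arm or the gripper's body presses on something with over 40 N, if the wrist force passes 120 N, or if a joint passes its speed limit or range.

### The arm

A 6-joint arm with a two-finger parallel gripper is mounted at the origin on the work surface; the furniture and walls round the work are solid. World frame = base frame: x ahead of the robot, y to its left, z up, the work surface at z = 0. Lengths are in m, angles in rad, forces in N, time in s.
With the tool pointing down it reaches from about 0.325 to 0.775 m from the base axis. Payload 5.5 kg.
Tool frame: the origin (TCP) lies on the centre line of the jaws, within the pads' length; the fingertips stand manip.tip_reach ahead of it and the grasp point (between the pads) is the TCP (manip.tip_reach is the distance from the TCP to the fingertips, in m); z points along the fingers, y is the line along which they close (so a half turn about z gives the same grasp; the last joint's range is limited). The gripper opens to 85 mm and grips with 20 to 120 N. Pads are 22 mm wide; open, the fingers measure 114 mm over their backs; the gripper's body (76 mm by 85 mm) begins 54 mm behind the grasp point. The pads swing forward as they close: fully open they stand 13 mm farther back than shut.
Start: joints at [-1.236, 0.091, 1.231, -0, 1.82, -0.057], TCP at [0.229, -0.555, 0.25] pointing down, gripper open.
Joint ranges: [-2.87, 2.87], [-0.86, 2.18], [0.17, 2.46], [-1.51, 4.65], [0.06, 2.69], [-2.65, 2.65]. Speed limits (rad/s): [2.57, 2.57, 3.01, 3.14, 3.14, 3.14].

### API

Orientations are given as a rotation vector (axis times angle).
In Python, from bench import manip gives the robot as it stands.
- The arm moves only by the tool drive_tool, never from a script. Its arguments are lists of equal length, an entry for each row: "slide": the shift along the tool's x, y, z each as a share of 200 mm, from -1 to 1, a list of three; "dr": the turn, a rotation vector about the tool's x, y, z each as a share of 360 degrees, from -1 to 1, a list of three; "jaw": the closure, from -1 (fully open) to 1 (shut). In form: {"slide": [[tx, ty, tz], ...], "dr": [[ax, ay, az], ...], "jaw": [jaw, ...]}. A call has exactly 8 rows; each row is the pose to reach, as a shift and turn from the pose commanded when the call began, along the tool's axes at that moment, turning the shorter way round; what a row does not reach only later rows make up. A row lasts 1/12 s, in which the tool goes at most 41.7 mm and 7.16 degrees, less where a joint would pass 70% of its speed; a pose out of reach is approached as far as the arm can. A call with a number of a shift or a turn outside -1 to 1 is refused whole. A call with a gripper value outside its range is refused whole. The fingers move at their own pace and stop on an object; the grip force is fixed at half the most. Time passes only in rows, so rows that repeat a pose let the fingers close, or fill a call up. It gives the time, the measured TCP pose, the force, the opening and the grip force at its end, in the units of the state.
- manip.sense(): the state, without advancing time (a new reading comes with each control period).
- manip.grab_frame(name): name is "side" or "top"; returns (picture, depth): 400x640x3 uint8, red, green, blue; 400x640 float32, m along the optical axis (not along the pixel's ray), 0 where there is no reading.
- manip.camera_params(name): a dict with "fx", "fy", "cx", "cy" (pixels), "k1" (the pictures are not rectified: a ray, as slopes to the right and down, at radius r is drawn at 1 + k1 r^2 times it, then the intrinsics apply), "cam_to_world" (4x4, takes a point from camera to world coordinates). Camera axes: x right, y down, z forward; pixel columns grow to the right and rows downward; lengths in m; the calibration is good to about 2 mm. A picture is of the moment at which its call begins. camera_params takes no time and is no camera call.
- manip.hand_in(): hands the job in; it is judged then, once.
The state is a dict: "t": time; "qpos": joint angles; "dq": joint speeds; "tau": joint torques, N m; "tool_pos": TCP position; "eef_rot": TCP orientation; "force": force on the tool from outside, world axes, zero at the start; "ft_torque": the same for the moment, N m; "grip_width": finger opening in m; "grasp_force": force on a finger pad.
Only numpy, scipy, OpenCV 4.12 (cv2) and the standard library are available. Lean on these libraries where they do the work, as an engineer would, in place of code of your own. Each camera call takes 0.05 s, during which the arm holds its last target. There are 200 camera calls.

## Working session

There is one attempt and no reset: what is moved stays moved. The work goes in short steps, Python scripts to look and compute and a tool call to move; the robot and the scene stay as the last step left them, time stands still between calls to the robot, and variables do not carry over. Pictures are saved under pics/ and viewed, at most 10 in all, crops included, and the job is handed in when it is done.

Besides the shell and the picture viewer there is one more tool, called after "Request:" by a JSON object that holds its "api" and its "payload", one argument or row to a line. drive_tool: Moves the arm, as the interface text tells. Its arguments: {"type":"object","properties":{"slide":{"type":"array"},"dr":{"type":"array"},"jaw":{"type":"array"}},"required":["slide","dr","jaw"]}

```bash
ls; mkdir -p pics
python3 - <<'E'
from bench import manip
import cv2,numpy as np
for n in("side","top"):
    p,d=manip.grab_frame(n); cv2.imwrite(f"pics/{n}0.png",p[:,:,::-1]); np.savez(f"{n}0.npz",p=p,d=d)
    c=manip.camera_params(n); print(n,{k:(np.round(v,4).tolist()) for k,v in c.items()}, (d>0).mean())
print(manip.sense(), manip.tip_reach)
E
```

```text
pics
side {'fx': 368.7645, 'fy': 368.7645, 'cx': 317.8734, 'cy': 201.4392, 'k1': -0.0557, 'cam_to_world': [[0.9994, 0.0005, 0.0333, 0.364], [-0.0308, -0.3701, 0.9285, -1.0092], [0.0128, -0.929, -0.3699, 0.5072], [0.0, 0.0, 0.0, 1.0]]} 0.99584375
top {'fx': 471.2882, 'fy': 471.2882, 'cx': 322.3915, 'cy': 203.2172, 'k1': 0.0212, 'cam_to_world': [[-0.0261, -0.996, 0.0849, 0.3187], [-0.9996, 0.0265, 0.0034, -0.0469], [-0.0056, -0.0848, -0.9964, 1.1945], [0.0, 0.0, 0.0, 1.0]]} 0.9961484375
{'t': 0.1, 'qpos': array([-1.23569956e+00,  9.18178173e-02,  1.23177483e+00,  1.66973576e-06,
        1.81979019e+00, -5.67364899e-02]), 'dq': array([-0.00051149, -0.000817  , -0.00200234, -0.00061229,  0.00131676,
        0.00034789]), 'tau': array([ 2.89614291e-03, -4.60216677e+01, -4.19218755e+01, -1.59185806e-04,
        1.06876765e-02, -6.97658038e-07]), 'tool_pos': array([ 0.22903765, -0.55433133,  0.24923811]), 'eef_rot': array([-3.07975355e+00, -6.11215829e-01,  3.87377453e-04]), 'force': array([-0.15748592, -0.76380452,  0.66161451]), 'ft_torque': array([ 0.0514241 , -0.04127134, -0.00513674]), 'grasp_force': 0.0, 'grip_width': 0.08556737830657023} 0.019
```

View pics/side0.png

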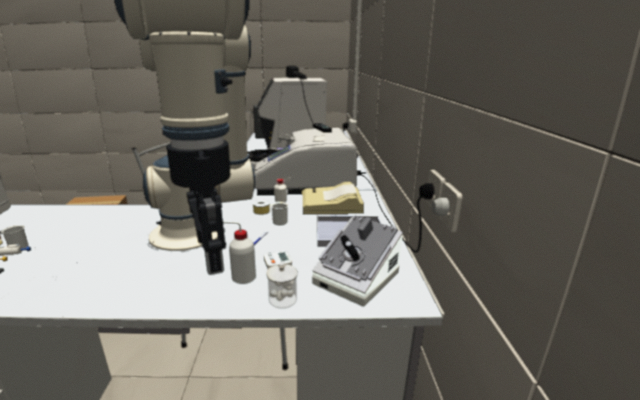

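View pics/top0.png

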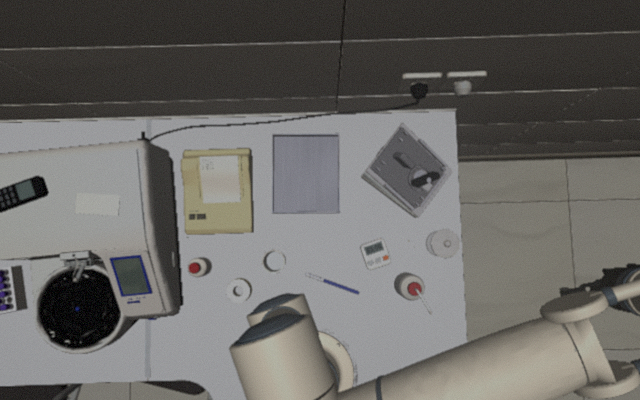

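Side: mixer at about (360,255), knob (350,247), handle (365,228), jar (283,285), bottle (243,258). Top: mixer at (407,170), knob (425,180), handle (402,158), tray (306,174), jar (443,244), bottle (410,287). Up-slope is to the upper left in the top view.

```bash
cat > h.py <<'E'
import numpy as np,cv2
from bench import manip
def cloud(n,d):
    c=manip.camera_params(n); v,u=np.mgrid[0:400,0:640]
    x=(u-c['cx'])/c['fx']; y=(v-c['cy'])/c['fy']; X,Y=x.copy(),y.copy()
    for _ in range(8):
        f=1+c['k1']*(X*X+Y*Y); X,Y=x/f,y/f
    P=np.stack([X*d,Y*d,d,np.ones_like(d)],-1)@c['cam_to_world'].T
    return P[...,:3]
E
python3 - <<'E'
from h import *
z=np.load('top0.npz');s=np.load('side0.npz')
P=cloud('top',z['d']);S=cloud('side',s['d'])
np.savez('P0.npz',P=P,S=S)
for u,v in[(345,270),(250,130),(306,174),(275,174),(338,174),(306,136),(306,212),(402,158),(425,180),(404,125),(363,175),(420,215),(450,170),(443,244),(410,287),(395,175),(385,165),(410,195)]: print('top',u,v,P[v,u].round(4))
a=cv2.resize(z['p'][110:300,340:480,::-1],None,fx=4,fy=3.1 if 0 else 3,interpolation=2)
a=cv2.resize(z['p'][115:225,350:465,::-1],None,fx=4,fy=4,interpolation=2)
b=cv2.resize(s['p'][200:300,300:410,::-1],None,fx=3,fy=3,interpolation=2)
b=cv2.copyMakeBorder(b,0,a.shape[0]-b.shape[0],0,0,0); cv2.imwrite('pics/c0.png',np.hstack([a,b]))
E
```

```text
top 345 270 [ 0.2505 -0.0953 -0.0027]
top 250 130 [ 0.6157  0.1393 -0.0037]
top 306 174 [ 4.966e-01 -2.900e-03 -4.000e-04]
top 275 174 [0.4984 0.0762 0.0017]
top 338 174 [ 0.4928 -0.0844  0.0108]
top 306 136 [ 0.5927 -0.0056  0.0109]
top 306 212 [ 0.3976 -0.0016  0.0235]
top 402 158 [ 0.5037 -0.2235  0.1543]
top 425 180 [ 0.4573 -0.2796  0.121 ]
top 404 125 [ 0.5865 -0.2366  0.1217]
top 363 175 [ 0.4832 -0.1444  0.0476]
top 420 215 [ 0.3839 -0.2889  0.0016]
top 450 170 [ 0.4897 -0.3575  0.0479]
top 443 244 [ 0.31   -0.3251  0.075 ]
top 410 287 [ 0.2168 -0.2337  0.129 ]
top 395 175 [ 0.4733 -0.2144  0.1023]
top 385 165 [ 0.4949 -0.1898  0.1185]
top 410 195 [ 0.4278 -0.2517  0.0784]
```

View pics/c0.png

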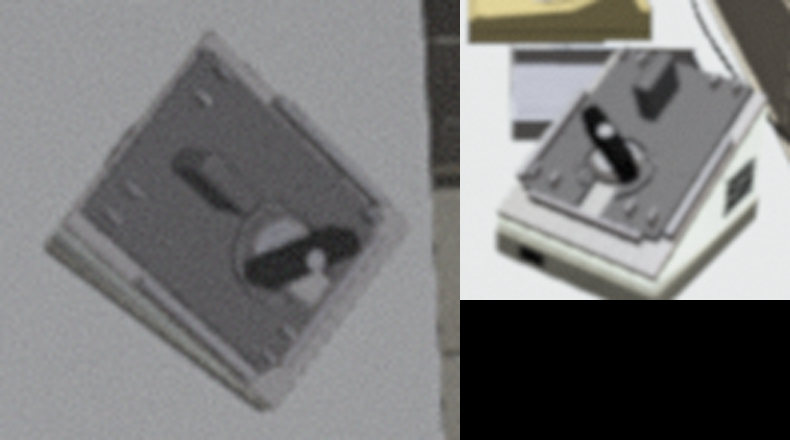

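The crop shows the carrier as a grey square with the handle at crop (212,180). The black bar crosses the round flange at (300,257), and the slot opens to the lower right.

```bash
cat >> h.py <<'E'
def frame(yaw):
    c,s=np.cos(yaw),np.sin(yaw); Rz=np.array([[c,-s,0],[s,c,0],[0,0,1]])
    a=np.radians(25); u=Rz@[np.cos(a),0,np.sin(a)]; n=Rz@[-np.sin(a),0,np.cos(a)]
    return Rz,np.stack([u,np.cross(n,u),n],1)   # columns: up-slope, carrier y, normal
E
python3 - <<'E'
from h import *
from scipy.optimize import least_squares
z=np.load('P0.npz');ims={'P':np.load('top0.npz')['p'],'S':np.load('side0.npz')['p']}
for k in'PS':
    P=z[k];im=ims[k].astype(int)
    reg=(abs(P[...,0]-.48)<.14)&(abs(P[...,1]+.245)<.14)&(P[...,2]>.03)&(P[...,2]<.25)
    L=im.mean(2)
    q=P[reg&(L>50)&(L<120)]
    f=lambda p,q=q:(q@frame(p[0])[1][:,2]-p[1])
    r=least_squares(f,[np.pi/4,-.1],loss='soft_l1',f_scale=.002)
    yaw=r.x[0];print(k,'plane yaw',np.degrees(yaw),'off',r.x[1],'n',len(q),'med',np.median(abs(f(r.x))))
    # carrier plate pixels: near plane & grey
    h=P@frame(yaw)[1][:,2]-r.x[1]
    m=reg&(abs(h)<.006)&(L<(95 if k=='P' else 130))
    cnt=P[m]@frame(yaw)[1][:,:2]
    (c,s,a)=cv2.minAreaRect((cnt*1000).astype(np.float32));print(' rect',c,s,a)
    for pc in(0.5,2,98,99.5):print('  pct',pc,np.percentile(cnt,pc,axis=0).round(4))
    b=reg&(L<45);B=P[b];hb=h[b];B=B[hb>.015];print(' black',len(B))
    C=B@frame(yaw)[1];c2,s2,a2=cv2.minAreaRect((C[:,:2]*1000).astype(np.float32));print('  bar',c2,s2,a2,'h',np.percentile(hb,[5,50,95]))
    ang=np.linalg.svd(C[:,:2]-C[:,:2].mean(0))[2][0];print('  barang',np.degrees(np.arctan2(ang[1],ang[0])))
    t=reg&(h>.03)&(L>=45)&(L<200);C=P[t]@frame(yaw)[1];print('  handletop',len(C),C.mean(0),np.percentile(C,[3,97],axis=0),h[t].max(), P[t].mean(0))
    # tray
    t=(P[...,0]>.36)&(P[...,0]<.64)&(abs(P[...,1])<.12)&(L<170)&(P[...,2]<.04)
    if k=='P':
        lab=cv2.connectedComponentsWithStats(t.astype(np.uint8));i=lab[1][174,306]
        Q=P[lab[1]==i];c,s,a=cv2.minAreaRect((Q[:,:2]*1000).astype(np.float32));print(' tray',c,s,a,Q[:,:2].mean(0))
E
```

```text
P plane yaw 49.153573567480606 off 0.031292495906950005 n 3421 med 0.002043112549418049
 rect (158.70407104492188, -530.2075805664062) (164.62278747558594, 136.61419677734375) 0.9818898439407349
  pct 0.5 [ 0.08   -0.5966]
  pct 2 [ 0.0839 -0.5946]
  pct 98 [ 0.2382 -0.4721]
  pct 99.5 [ 0.2398 -0.4627]
 black 208
  bar (197.9314422607422, -586.1923828125) (106.18658447265625, 202.49761962890625) 40.88113784790039 h [0.02448484 0.04143664 0.09700815]
  barang 147.09504702493936
  handletop 296 [ 0.16232724 -0.54744112  0.08173844] [[ 0.00536795 -0.693026    0.06454513]
 [ 0.23877945 -0.47148484  0.15364568]] 0.12738281571444537 [ 0.48774762 -0.27288644  0.14268265]
 tray (499.99725341796875, -0.02359771728515625) (239.91250610351562, 279.9353332519531) 89.99007415771484 [ 4.98399043e-01 -1.63834585e-04]
S plane yaw 47.41334428716897 off 0.026312821517359957 n 992 med 0.0039046881985996852
 rect (170.06060791015625, -531.5882568359375) (168.96177673339844, 135.90536499023438) 3.356534719467163
  pct 0.5 [ 0.0862 -0.6006]
  pct 2 [ 0.0882 -0.5898]
  pct 98 [ 0.2474 -0.4689]
  pct 99.5 [ 0.2517 -0.4647]
 black 239
  bar (223.6614990234375, -575.4349365234375) (59.697731018066406, 207.84092712402344) 64.3270263671875 h [0.01568031 0.03946243 0.08770498]
  barang 153.22485997748365
  handletop 242 [ 0.19026023 -0.56043401  0.07849475] [[ 0.01115396 -0.69284236  0.05730447]
 [ 0.25758713 -0.4824939   0.14653305]] 0.12192238952138217 [ 0.50686074 -0.27671665  0.15154785]
```

Run:
```python
from h import *
z=np.load('P0.npz');ims={'P':np.load('top0.npz')['p'],'S':np.load('side0.npz')['p']}
for k,off in(('P',.0313),('S',.0263)):
    P=z[k];im=ims[k].astype(int);L=im.mean(2);yaw=np.radians(49)
    fl=(abs(P[...,0]-.4)<.12)&(abs(P[...,1]+.1)<.03)&(L>150)&(abs(P[...,2])<.012);print(k,'floor z',np.median(P[fl][:,2]),fl.sum())
    R=frame(yaw)[1];C=P@R
    reg=(C[...,0]>.075)&(C[...,0]<.26)&(C[...,1]>-.605)&(C[...,1]<-.455)&(P[...,2]>.03)
    from scipy.optimize import least_squares
    m=reg&(abs(C[...,2]-off)<.006)&(L<130)
    A=np.c_[P[m][:,:2],np.ones(m.sum())];co=np.linalg.lstsq(A,P[m][:,2],rcond=None)[0]
    print(' free plane slope',np.degrees(np.arctan(np.hypot(*co[:2]))),'yaw',np.degrees(np.arctan2(co[1],co[0])))
    # edges: per strip side extents in t to obtain yaw
    mm=m&(L<100 if k=='P' else L<130)
    c=C[mm]
    for j,nm in((1,'t'),(0,'s')):
        o=c[:,1-j];bins=np.linspace(np.percentile(o,15),np.percentile(o,85),9);mid=(bins[1:]+bins[:-1])/2
        lo=[np.percentile(c[(o>a)&(o<b),j],2) for a,b in zip(bins,bins[1:])];hi=[np.percentile(c[(o>a)&(o<b),j],98) for a,b in zip(bins,bins[1:])]
        for e in(lo,hi):
            p=np.polyfit(mid,e,1);print(' edge',nm,np.median(e).round(4),'tilt deg',np.degrees(np.arctan(p[0])).round(2))
    h=C[...,2]-off
    b=reg&(L<(45 if k=='P' else 40))&(h>.022)&(h<.06);B=C[b]
    c2,s2,a2=cv2.minAreaRect((B[:,:2]*1000).astype(np.float32));v=np.linalg.svd(B[:,:2]-B[:,:2].mean(0))[2][0]
    print(' bar',b.sum(),c2,s2,a2,'ang',np.degrees(np.arctan2(v[1],v[0])),'h',np.percentile(h[b],[5,50,95]),'world',P[b].mean(0))
    t=reg&(h>.028)&(h<.06)&~b&(C[...,0]>.165);B=C[t]
    c2,s2,a2=cv2.minAreaRect((B[:,:2]*1000).astype(np.float32))
    print(' handle',t.sum(),c2,s2,a2,B.mean(0),'h',np.percentile(h[t],[5,50,95]),'lum',np.median(L[t]),'world',P[t].mean(0))
# tray edges by depth profile / intensity
P=z['P'];L=ims['P'].mean(2)
print('tray row',L[174,262:350].astype(int).tolist());print('col',L[125:222,306].astype(int).tolist())
```

```text
P floor z -0.00017031751890406177 1880
 free plane slope 24.61342107304082 yaw 50.798302907923144
 edge t -0.5943 tilt deg 6.12
 edge t -0.4704 tilt deg -4.75
 edge s 0.0833 tilt deg -5.35
 edge s 0.2396 tilt deg -1.89
 bar 139 (154.71160888671875, -522.455810546875) (104.09193420410156, 43.85331726074219) 22.224811553955078 ang -134.77438058589738 h [0.02448848 0.03911587 0.04369674] world [ 0.46188937 -0.27679763  0.11862752]
 handle 139 (197.42453002929688, -531.2857666015625) (43.61617660522461, 16.706504821777344) 1.5620375871658325 [ 0.19845457 -0.52999103  0.06902343] h [0.03017765 0.03852705 0.04116079] lum 83.33333333333333 world [ 0.49885108 -0.23397794  0.146427  ]
S floor z -8.630736486936463e-05 435
 free plane slope 25.123666140319763 yaw 51.16539009879212
 edge t -0.6019 tilt deg 6.89
 edge t -0.4696 tilt deg -4.68
 edge s 0.0865 tilt deg -0.71
 edge s 0.232 tilt deg -15.59
 bar 143 (134.12774658203125, -533.5824584960938) (74.54438781738281, 40.021331787109375) 23.539268493652344 ang -135.86809107318294 h [0.02497625 0.04435228 0.04756259] world [ 0.46396336 -0.295249
[... 490 characters left out ...]
7, 124, 128, 130, 134, 129, 126, 131, 126, 129, 130, 129, 127, 130, 131, 132, 134, 132, 129, 132, 132, 130, 136, 133, 131, 134, 135, 132, 131, 130, 128, 118, 135, 157, 154, 156, 155, 152, 154, 157, 153, 157, 154]
col [156, 156, 153, 155, 151, 154, 157, 156, 147, 118, 69, 87, 120, 126, 125, 122, 120, 122, 123, 122, 123, 125, 125, 123, 122, 125, 123, 123, 127, 127, 127, 123, 123, 127, 127, 127, 130, 126, 130, 127, 131, 127, 128, 131, 130, 127, 128, 130, 134, 126, 130, 130, 129, 127, 130, 133, 129, 132, 132, 126, 131, 129, 133, 130, 131, 134, 129, 131, 132, 134, 131, 138, 131, 130, 127, 132, 132, 130, 129, 129, 126, 134, 128, 132, 130, 121, 113, 124, 129, 152, 158, 157, 155, 156, 160, 156, 155]
```

Run:
```python
from h import *
z=np.load('P0.npz');ims={'P':np.load('top0.npz')['p'],'S':np.load('side0.npz')['p']}
for k in'PS':
    P=z[k];L=ims[k].mean(2)
    for yd in(51,):
        R=frame(np.radians(yd))[1];C=P@R
        # plate plane offset
        hs,ht=(np.array([.4995,-.237,.14])@R)[:2]
        box=(abs(C[...,0]-hs+.035)<.07)&(abs(C[...,1]-ht)<.05)&(P[...,2]>.03)
        pl=box&(L>55)&(L<130);off=np.median(C[pl][:,2][abs(C[pl][:,2]-np.median(C[pl][:,2]))<.006]);h=C[...,2]-off
        t=(abs(C[...,0]-hs)<.035)&(abs(C[...,1]-ht)<.03)&(h>.034)&(h<.05);c,s,a=cv2.minAreaRect((C[t][:,:2]*1000).astype(np.float32))
        top=np.median(C[t][:,2]);w=R@[c[0]/1000,c[1]/1000,top]
        print(k,'off',off,'handle',t.sum(),np.round(c,1),np.round(s,1),a,'top h',top-off,'worldtop',w.round(4))
        b=(abs(C[...,0]-hs+.07)<.045)&(abs(C[...,1]-ht)<.045)&(L<55)&(h>.02)&(h<.065)
        B=C[b];c2,s2,a2=cv2.minAreaRect((B[:,:2]*1000).astype(np.float32));v=np.linalg.svd(B[:,:2]-B[:,:2].mean(0))[2][0]
        th=np.median(h[b]);print('  bar',b.sum(),np.round(c2,1),np.round(s2,1),a2,'ang',np.degrees(np.arctan2(v[1],v[0])),'h',np.percentile(h[b],[5,50,90]),'world',(R@[c2[0]/1000,c2[1]/1000,off+np.percentile(h[b],70)]).round(4), 'pred st',((hs-.07)*1000).round(1),(ht*1000).round(1))
        for nm,reg in(('jar',(abs(P[...,0]-.31)<.06)&(abs(P[...,1]+.325)<.06)),('bot',(abs(P[...,0]-.217)<.06)&(abs(P[...,1]+.234)<.06))):
            m=reg&(P[...,2]>.04)&(P[...,2]<.15);print(nm,m.sum(),np.median(P[m],axis=0).round(3),np.percentile(P[m],[2,98],axis=0).round(3).tolist())
```

```text
P off 0.03855761226640826 handle 125 [ 180.1 -536.2] [42.7 16.7] 0.03436766564846039 top h 0.03953512299320193 worldtop [ 0.4986 -0.2362  0.1469]
  bar 187 [ 112.  -536.2] [61.8 14.5] 58.05453872680664 ang 59.306868753031274 h [0.02310968 0.03982971 0.04320513] world [ 0.4592 -0.285   0.1201] pred st 107.1 -537.3
jar 692 [ 0.312 -0.326  0.076] [[0.282, -0.36, 0.046], [0.341, -0.298, 0.095]]
bot 579 [ 0.217 -0.236  0.103] [[0.188, -0.267, 0.047], [0.241, -0.215, 0.131]]
S off 0.03809594504637311 handle 104 [ 178.1 -536.9] [45.2 16.3] 2.318676710128784 top h 0.039110012959254446 worldtop [ 0.4983 -0.2378  0.1452]
  bar 159 [ 106.7 -538.8] [60.8 14.5] 59.06520462036133 ang -119.97980517680791 h [0.02322277 0.04091649 0.04310809] world [ 0.4582 -0.2902  0.1178] pred st 107.1 -537.3
jar 780 [ 0.314 -0.349  0.073] [[0.284, -0.363, 0.041], [0.342, -0.312, 0.093]]
bot 923 [ 0.217 -0.264  0.087] [[0.188, -0.274, 0.042], [0.243, -0.24, 0.13]]
```

```bash
cat >> h.py <<'E'
from scipy.spatial.transform import Rotation as Ro
F=frame(np.radians(51))[1]; S_H,T0,OFF=.179,-.537,.0384   # handle s, axis t, plate-top n
KN=np.array([S_H-.070,T0])
def tool(phi): # tool x at in-plane angle phi (deg) from up-slope, z = -n
    c,s=np.cos(np.radians(phi)),np.sin(np.radians(phi)); x=F@[c,s,0]; zz=-F[:,2]; return np.stack([x,np.cross(zz,x),zz],1)
def flat(yaw):
    c,s=np.cos(np.radians(yaw)),np.sin(np.radians(yaw)); x=np.array([c,s,0]); zz=np.array([0,0,-1.]); return np.stack([x,np.cross(zz,x),zz],1)
def go(p,R,show=True):
    s=manip.sense(); R0=Ro.from_rotvec(s['eef_rot']).as_matrix(); p=np.array(p)
    d=R0.T@(p-s['tool_pos'])/.2; r=Ro.from_matrix(R0.T@R).as_rotvec()/(2*np.pi)
    print('t',round(s['t'],2),'pos',s['tool_pos'].round(4),'q',s['qpos'].round(2),'F',s['force'].round(1),'w',round(s['grip_width'],4),'g',round(s['grasp_force'],1))
    print('slide',d.round(4).tolist(),'dr',r.round(4).tolist(),'deg',np.round(np.degrees(np.linalg.norm(r)*2*np.pi),1))
E
python3 - <<'E'
from h import *
P=np.load('P0.npz')['P']
print('wall/plug',[P[v,u].round(3).tolist() for u,v in((419,90),(460,88),(404,115),(400,60),(350,95),(450,130))])
k=F@[*KN,OFF+.035];print('knob',k)
go(F@[*KN,OFF+.035+.09],tool(59.5))
E
```

```text
wall/plug [[0.627, -0.248, 0.247], [0.63, -0.333, 0.244], [0.642, -0.259, 0.003], [0.658, -0.197, 0.334], [0.656, -0.113, 0.138], [0.599, -0.374, 0.004]]
knob [ 0.45997477 -0.28527991  0.11258838]
t 0.1 pos [ 0.229  -0.5543  0.2492] q [-1.24  0.09  1.23  0.    1.82 -0.06] F [-0.2 -0.8  0.7] w 0.0856 g 0.0
slide [1.4138, -0.711, 0.2768] dr [-0.0207, 0.0737, -0.2404] deg 90.8
```

Request:
{"api": "drive_tool", "payload": {
  "slide": [
    [0.1,-0.05,0],
    [0.2,-0.1,0],
    [0.3,-0.15,0],
    [0.4,-0.2,0],
    [0.5,-0.25,0],
    [0.6,-0.3,0],
    [0.7,-0.35,0],
    [0.8,-0.4,0]
  ],
  "dr": [
    [-0.0016,0.006,-0.019],
    [-0.0032,0.012,-0.038],
    [-0.0048,0.018,-0.057],
    [-0.0064,0.024,-0.076],
    [-0.008,0.03,-0.095],
    [-0.0096,0.036,-0.114],
    [-0.0112,0.042,-0.133],
    [-0.0128,0.048,-0.15]
  ],
  "jaw": [0,0,0,0,0,0,0,0]
}}

```text
t: 0.77
tool_pos: [0.3469, -0.4185, 0.25]
eef_rot: [2.413, 1.926, 0.469]
force: [-0.1, -0.7, -0.7]
grip_width: 0.0425
grasp_force: 0.0
```

Run:
```python
from h import *
go(F@[*KN,OFF+.035+.09],tool(59.5))
```

```text
t 0.77 pos [ 0.3469 -0.4185  0.25  ] q [-1.12 -0.06  1.41  0.31  1.83 -0.82] F [-0.1 -0.7 -0.7] w 0.0425 g 0.0
slide [0.5205, 0.2437, 0.4638] dr [-0.0063, 0.0261, -0.0894] deg 33.6
```

Request:
{"api": "drive_tool", "payload": {
  "slide": [
    [0.09,0.04,0.07],
    [0.18,0.08,0.14],
    [0.27,0.12,0.22],
    [0.36,0.16,0.3],
    [0.44,0.2,0.38],
    [0.5,0.23,0.44],
    [0.5,0.23,0.44],
    [0.5,0.23,0.44]
  ],
  "dr": [
    [-0.001,0.004,-0.015],
    [-0.002,0.009,-0.03],
    [-0.003,0.013,-0.045],
    [-0.004,0.017,-0.06],
    [-0.005,0.022,-0.075],
    [-0.006,0.026,-0.088],
    [-0.006,0.026,-0.088],
    [-0.006,0.026,-0.088]
  ],
  "jaw": [0,0,0,0,0,0,0,0]
}}

```text
t: 1.43
tool_pos: [0.4314, -0.3199, 0.1962]
eef_rot: [1.754, 2.486, 0.668]
force: [-0.1, 0.4, 0.4]
grip_width: 0.0427
grasp_force: 0.0
```

Run:
```python
from h import *
go(F@[*KN,OFF+.035],tool(59.5))
```

```text
t 1.43 pos [ 0.4314 -0.3199  0.1962] q [-0.95 -0.05  1.52  0.43  1.77 -1.23] F [-0.1  0.4  0.4] w 0.0427 g 0.0
slide [0.0125, 0.0255, 0.4737] dr [-0.0005, 0.0001, -0.0026] deg 0.9
```

Request:
{"api": "drive_tool", "payload": {
  "slide": [
    [0.01,0.025,0.1],
    [0.012,0.025,0.2],
    [0.012,0.025,0.29],
    [0.012,0.025,0.36],
    [0.012,0.025,0.41],
    [0.012,0.025,0.45],
    [0.012,0.025,0.473],
    [0.012,0.025,0.473]
  ],
  "dr": [
    [0,0,-0.0026],
    [0,0,-0.0026],
    [0,0,-0.0026],
    [0,0,-0.0026],
    [0,0,-0.0026],
    [0,0,-0.0026],
    [0,0,-0.0026],
    [0,0,-0.0026]
  ],
  "jaw": [0,0,0,0,0,0,0,0]
}}

```text
t: 2.1
tool_pos: [0.4599, -0.2861, 0.1133]
eef_rot: [1.73, 2.496, 0.666]
force: [1.0, -0.3, -0.5]
grip_width: 0.0427
grasp_force: 0.0
```

Run:
```python
from h import *
go(F@[*KN,OFF+.035],tool(59.5))
p,d=manip.grab_frame('side');cv2.imwrite('pics/s1.png',cv2.resize(p[160:310,270:430,::-1],None,fx=4,fy=4,interpolation=2))
```

```text
t 2.1 pos [ 0.4599 -0.2861  0.1133] q [-0.87 -0.03  1.65  0.43  1.6  -1.23] F [ 1.  -0.3 -0.5] w 0.0427 g 0.0
slide [0.0029, 0.0, 0.0047] dr [-0.0004, 0.0004, 0.0001] deg 0.2
```

View pics/s1.png

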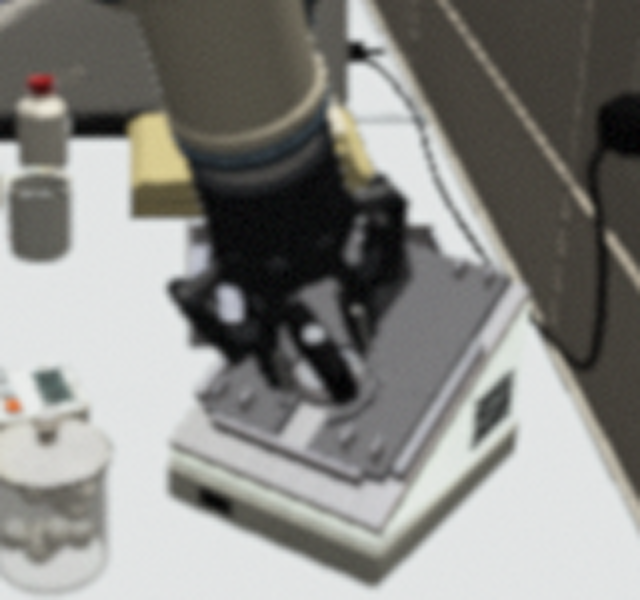

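The fingers straddle the bar, seen at crop (325,350), with clearance on both sides. I'll close on it next.

Request:
{"api": "drive_tool", "payload": {
  "slide": [
    [0,0,0],
    [0,0,0],
    [0,0,0],
    [0,0,0],
    [0,0,0],
    [0,0,0],
    [0,0,0],
    [0,0,0]
  ],
  "dr": [
    [0,0,0],
    [0,0,0],
    [0,0,0],
    [0,0,0],
    [0,0,0],
    [0,0,0],
    [0,0,0],
    [0,0,0]
  ],
  "jaw": [1,1,1,1,1,1,1,1]
}}

```text
t: 2.82
tool_pos: [0.4604, -0.2866, 0.1147]
eef_rot: [1.728, 2.495, 0.665]
force: [-1.3, -1.6, 5.7]
grip_width: 0.0149
grasp_force: 60.0
```

Request:
{"api": "drive_tool", "payload": {
  "slide": [
    [0,0,-0.0018],
    [0,0,-0.0036],
    [0,0,-0.0054],
    [0,0,-0.0072],
    [0,0,-0.009],
    [0,0,-0.0108],
    [0,0,-0.0126],
    [0,0,-0.0144]
  ],
  "dr": [
    [0,0,0.0144],
    [0,0,0.0288],
    [0,0,0.0431],
    [0,0,0.0575],
    [0,0,0.0719],
    [0,0,0.0863],
    [0,0,0.1006],
    [0,0,0.115]
  ],
  "jaw": [1,1,1,1,1,1,1,1]
}}

```text
t: 3.48
tool_pos: [0.4585, -0.2875, 0.117]
eef_rot: [-2.437, -1.673, -0.621]
force: [-7.7, -0.8, 7.1]
grip_width: 0.0152
grasp_force: 60.5
```

Run:
```python
from h import *
go(F@[*KN,OFF+.035+.0029],tool(59.5-41.4)); print(manip.sense()['ft_torque'])
```

```text
t 3.48 pos [ 0.4585 -0.2875  0.117 ] q [-0.87 -0.04  1.65  0.42  1.61 -0.5 ] F [-7.7 -0.8  7.1] w 0.0152 g 60.5
slide [0.0033, -0.0002, 0.011] dr [-0.0002, 0.0008, -0.0004] deg 0.3
[-0.11353846  1.03284835  0.41145386]
```

Forces are low and the turn is tracking, so I'll continue.

Request:
{"api": "drive_tool", "payload": {
  "slide": [
    [0,0,-0.0018],
    [0,0,-0.0036],
    [0,0,-0.0054],
    [0,0,-0.0072],
    [0,0,-0.009],
    [0,0,-0.0108],
    [0,0,-0.0126],
    [0,0,-0.0144]
  ],
  "dr": [
    [0,0,0.0144],
    [0,0,0.0288],
    [0,0,0.0431],
    [0,0,0.0575],
    [0,0,0.0719],
    [0,0,0.0863],
    [0,0,0.1006],
    [0,0,0.115]
  ],
  "jaw": [1,1,1,1,1,1,1,1]
}}

```text
t: 4.15
tool_pos: [0.4569, -0.2876, 0.1196]
eef_rot: [-2.755, -0.676, -0.493]
force: [-11.8, 2.0, 11.3]
grip_width: 0.0148
grasp_force: 60.9
```

Request:
{"api": "drive_tool", "payload": {
  "slide": [
    [0,0,-0.0018],
    [0,0,-0.0036],
    [0,0,-0.0054],
    [0,0,-0.0072],
    [0,0,-0.009],
    [0,0,-0.0108],
    [0,0,-0.0126],
    [0,0,-0.0144]
  ],
  "dr": [
    [0,0,0.0144],
    [0,0,0.0288],
    [0,0,0.0431],
    [0,0,0.0575],
    [0,0,0.0719],
    [0,0,0.0863],
    [0,0,0.1006],
    [0,0,0.115]
  ],
  "jaw": [1,1,1,1,1,1,1,1]
}}

```text
t: 4.82
tool_pos: [0.456, -0.2874, 0.1225]
eef_rot: [-2.735, 0.33, -0.316]
force: [-12.3, 5.1, 12.1]
grip_width: 0.015
grasp_force: 61.0
```

Run:
```python
from h import *
go(F@[*KN,OFF+.035+.0087],tool(59.5-124.2)); print(manip.sense()['ft_torque'])
```

```text
t 4.82 pos [ 0.456  -0.2874  0.1225] q [-0.88 -0.04  1.64  0.42  1.63  0.94] F [-12.3   5.1  12.1] w 0.015 g 61.0
slide [0.0072, 0.0054, 0.0103] dr [0.0001, 0.0009, -0.0003] deg 0.3
[1.42224039 1.64164723 1.19808797]
```

Request:
{"api": "drive_tool", "payload": {
  "slide": [
    [0,0,-0.0005],
    [0,0,-0.0005],
    [0,0,-0.0005],
    [0,0,-0.0005],
    [0,0,-0.0005],
    [0,0,-0.0005],
    [0,0,-0.0005],
    [0,0,-0.0005]
  ],
  "dr": [
    [0,0,0.003],
    [0,0,0.006],
    [0,0,0.006],
    [0,0,0.006],
    [0,0,0.006],
    [0,0,0.006],
    [0,0,0.006],
    [0,0,0.006]
  ],
  "jaw": [1,1,1,0.2,0.2,0.2,0.2,0.2]
}}

```text
t: 5.48
tool_pos: [0.4579, -0.2888, 0.1213]
eef_rot: [-2.728, 0.378, -0.314]
force: [-0.6, -0.8, 0.1]
grip_width: 0.0342
grasp_force: 0.0
```

Request:
{"api": "drive_tool", "payload": {
  "slide": [
    [0,0,-0.08],
    [0,0,-0.16],
    [0,0,-0.24],
    [0,0,-0.32],
    [0,0,-0.4],
    [0,0,-0.4],
    [0,0,-0.4],
    [0,0,-0.4]
  ],
  "dr": [
    [0,0,0],
    [0,0,0],
    [0,0,0],
    [0,0,0],
    [0,0,0],
    [0,0,0],
    [0,0,0],
    [0,0,0]
  ],
  "jaw": [0.2,0.2,0.2,0.2,0.2,0.2,0.2,0.2]
}}

```text
t: 6.15
tool_pos: [0.4366, -0.3146, 0.1932]
eef_rot: [-2.727, 0.378, -0.313]
force: [0.2, -0.4, -0.0]
grip_width: 0.0336
grasp_force: 0.0
```

Run:
```python
from h import *
p,d=manip.grab_frame('side');p2,d2=manip.grab_frame('top');np.savez('s2.npz',p=p,d=d,p2=p2,d2=d2)
cv2.imwrite('pics/s2.png',np.hstack([cv2.resize(x,(400,400),interpolation=2) for x in(p[190:300,300:410,::-1],p2[115:225,350:460,::-1])]))
go(F@[S_H,T0,OFF+.025+.08],tool(0))
```

```text
t 6.25 pos [ 0.4365 -0.3143  0.1928] q [-0.94 -0.05  1.53  0.43  1.76  0.97] F [ 0.7 -0.5 -0.9] w 0.0344 g 0.0
slide [0.1377, -0.3216, 0.0913] dr [0.0001, 0.0005, -0.1855] deg 66.8
```

View pics/s2.png

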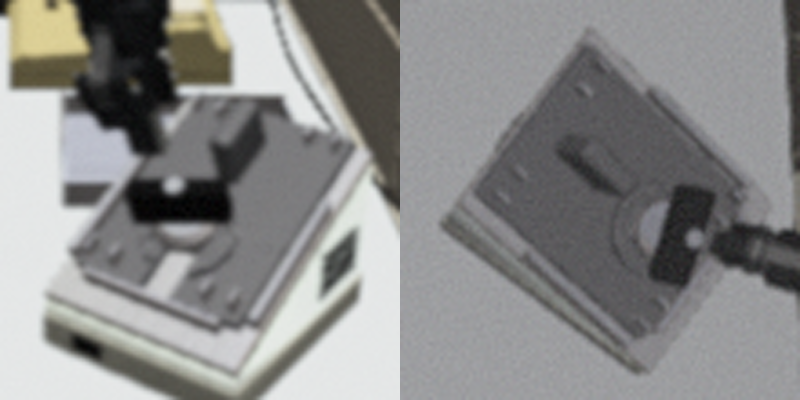

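The bar has swung to about -70° (crop left (185,190), right (685,235)), and the carrier is still seated with the handle free.

Request:
{"api": "drive_tool", "payload": {
  "slide": [
    [0.02,-0.04,0.01],
    [0.04,-0.08,0.02],
    [0.05,-0.12,0.03],
    [0.07,-0.16,0.04],
    [0.09,-0.2,0.05],
    [0.1,-0.25,0.06],
    [0.12,-0.29,0.08],
    [0.138,-0.32,0.09]
  ],
  "dr": [
    [0,0,-0.018],
    [0,0,-0.036],
    [0,0,-0.054],
    [0,0,-0.072],
    [0,0,-0.09],
    [0,0,-0.108],
    [0,0,-0.126],
    [0,0,-0.144]
  ],
  "jaw": [0,0,0,0,0,0,0,0]
}}

```text
t: 6.92
tool_pos: [0.4816, -0.2588, 0.2061]
eef_rot: [-2.716, -0.893, -0.529]
force: [-0.6, -0.1, -0.2]
grip_width: 0.0427
grasp_force: 0.0
```

Run:
```python
from h import *
z=np.load('s2.npz')
for n,a,b in(('side','p','d'),('top','p2','d2')):
    P=cloud(n,z[b]);C=P@F;L=z[a].mean(2)
    m=(abs(C[...,0]-KN[0])<.045)&(abs(C[...,1]-T0)<.045)&(L<55)&(abs(C[...,2]-OFF-.045)<.02)
    c,s,an=cv2.minAreaRect((C[m][:,:2]*1000).astype(np.float32));print(n,m.sum(),c,s,an,np.percentile(C[m][:,2],90)-OFF)
    m=(abs(C[...,0]-S_H)<.035)&(abs(C[...,1]-T0)<.03)&(abs(C[...,2]-OFF-.042)<.008);print(' handle',cv2.minAreaRect((C[m][:,:2]*1000).astype(np.float32)))
go(F@[S_H,T0,OFF+.025+.06],tool(0))
```

```text
side 281 (108.4695053100586, -538.572509765625) (16.16622543334961, 61.61439514160156) 22.581998825073242 0.05130165980400208
 handle ((178.37669372558594, -537.45849609375), (43.99529266357422, 15.899344444274902), 0.9395443797111511)
top 254 (112.36396789550781, -535.939208984375) (16.270994186401367, 61.35776901245117) 25.25465965270996 0.05273501176438581
 handle ((179.53428649902344, -535.2890625), (43.17295837402344, 16.670024871826172), 2.8091254234313965)
t 6.92 pos [ 0.4816 -0.2588  0.2061] q [-0.81 -0.08  1.53  0.44  1.73  0.19] F [-0.6 -0.1 -0.2] w 0.0427 g 0.0
slide [-0.0023, 0.0001, 0.1017] dr [-0.0001, 0.0004, -0.0405] deg 14.6
```

Bar angle is about -66°, so the joint is at about 2.35.

Request:
{"api": "drive_tool", "payload": {
  "slide": [
    [-0.002,0,0.03],
    [-0.002,0,0.06],
    [-0.002,0,0.1],
    [-0.002,0,0.18],
    [-0.002,0,0.26],
    [-0.002,0,0.33],
    [-0.002,0,0.38],
    [-0.002,0,0.4]
  ],
  "dr": [
    [0,0,-0.015],
    [0,0,-0.03],
    [0,0,-0.0395],
    [0,0,-0.0395],
    [0,0,-0.0395],
    [0,0,-0.0395],
    [0,0,-0.0395],
    [0,0,-0.0395]
  ],
  "jaw": [0,0,0,0,0,0,0,0]
}}

```text
t: 7.58
tool_pos: [0.5018, -0.2328, 0.1318]
eef_rot: [-2.621, -1.23, -0.572]
force: [0.9, -0.5, 0.4]
grip_width: 0.0429
grasp_force: 0.0
```

Run:
```python
from h import *
go(F@[S_H,T0,OFF+.025],tool(0))
```

```text
t 7.58 pos [ 0.5018 -0.2328  0.1318] q [-0.74 -0.06  1.64  0.43  1.59 -0.05] F [ 0.9 -0.5  0.4] w 0.0429 g 0.0
slide [0.0054, 0.0027, -0.0047] dr [-0.0004, 0.0005, -0.0021] deg 0.8
```

Request:
{"api": "drive_tool", "payload": {
  "slide": [
    [0.004,0.0027,-0.004],
    [0.004,0.0027,-0.004],
    [0.004,0.0027,-0.004],
    [0.004,0.0027,-0.004],
    [0.004,0.0027,-0.004],
    [0.004,0.0027,-0.004],
    [0.004,0.0027,-0.004],
    [0.004,0.0027,-0.004]
  ],
  "dr": [
    [0,0,-0.002],
    [0,0,-0.002],
    [0,0,-0.002],
    [0,0,-0.002],
    [0,0,-0.002],
    [0,0,-0.002],
    [0,0,-0.002],
    [0,0,-0.002]
  ],
  "jaw": [0,0,1,1,1,1,1,1]
}}

```text
t: 8.25
tool_pos: [0.5031, -0.2349, 0.1367]
eef_rot: [-2.62, -1.25, -0.578]
force: [-1.5, -2.4, 5.6]
grip_width: 0.0154
grasp_force: 59.6
```

Run:
```python
from h import *
go(F@[S_H+.085,T0,OFF+.027],tool(0))
```

```text
t 8.25 pos [ 0.5031 -0.2349  0.1367] q [-0.75 -0.06  1.63  0.43  1.59 -0.06] F [-1.5 -2.4  5.6] w 0.0154 g 59.6
slide [0.4236, -0.0087, 0.0077] dr [0.0005, 0.0005, 0.0001] deg 0.3
```

Request:
{"api": "drive_tool", "payload": {
  "slide": [
    [0.02,0,0],
    [0.045,0,0],
    [0.07,0,0],
    [0.095,0,0],
    [0.12,0,0],
    [0.145,0,0],
    [0.17,0,0],
    [0.195,0,0]
  ],
  "dr": [
    [0,0,0],
    [0,0,0],
    [0,0,0],
    [0,0,0],
    [0,0,0],
    [0,0,0],
    [0,0,0],
    [0,0,0]
  ],
  "jaw": [1,1,1,1,1,1,1,1]
}}

```text
t: 8.92
tool_pos: [0.5245, -0.2086, 0.1525]
eef_rot: [-2.622, -1.249, -0.574]
force: [-6.2, -7.6, 4.9]
grip_width: 0.0149
grasp_force: 59.8
```

Run:
```python
from h import *
go(F@[S_H+.082,T0,OFF+.027],tool(0))
print(manip.sense()['tool_pos']@F-[S_H,T0,OFF])
```

```text
t 8.92 pos [ 0.5245 -0.2086  0.1525] q [-0.68 -0.06  1.61  0.43  1.59  0.01] F [-6.2 -7.6  4.9] w 0.0149 g 59.8
slide [0.2216, -0.0095, 0.0076] dr [0.0005, 0.0011, -0.0001] deg 0.4
[ 0.03769767 -0.00187915  0.02882855]
```

Request:
{"api": "drive_tool", "payload": {
  "slide": [
    [0.025,-0.001,0],
    [0.05,-0.002,0],
    [0.08,-0.003,0],
    [0.11,-0.004,0],
    [0.14,-0.004,0],
    [0.17,-0.004,0],
    [0.2,-0.004,0],
    [0.22,-0.004,0]
  ],
  "dr": [
    [0,0,0],
    [0,0,0],
    [0,0,0],
    [0,0,0],
    [0,0,0],
    [0,0,0],
    [0,0,0],
    [0,0,0]
  ],
  "jaw": [1,1,1,1,1,1,1,1]
}}

```text
t: 9.58
tool_pos: [0.549, -0.1767, 0.1709]
eef_rot: [-2.622, -1.249, -0.574]
force: [-5.4, -6.7, 5.0]
grip_width: 0.0154
grasp_force: 59.8
```

Run:
```python
from h import *
p,d=manip.grab_frame('side');p2,d2=manip.grab_frame('top')
cv2.imwrite('pics/s3.png',np.hstack([cv2.resize(x,(400,400),interpolation=2) for x in(p[170:300,290:420,::-1],p2[90:220,340:470,::-1])]))
go(F@[S_H+.082,T0,OFF+.027],tool(0))
print(manip.sense()['tool_pos']@F-[S_H,T0,OFF])
```

```text
t 9.68 pos [ 0.5494 -0.1762  0.1712] q [-0.61 -0.06  1.57  0.43  1.59  0.09] F [-2.5 -4.2  5.7] w 0.0152 g 59.8
slide [-0.003, -0.0043, 0.0078] dr [0.0005, 0.0009, 0.0001] deg 0.4
[ 0.08261478 -0.00086169  0.02855869]
```

View pics/s3.png

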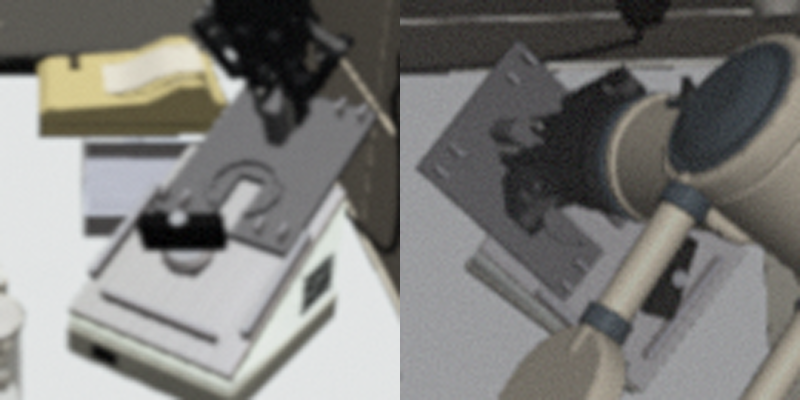

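The carrier is well clear up-slope of the knob: its slot edge is at crop (270,245), beyond the bar at (180,230). Next is a lift along the normal.

Request:
{"api": "drive_tool", "payload": {
  "slide": [
    [0,0,-0.03],
    [0,0,-0.07],
    [0,0,-0.12],
    [0,0,-0.18],
    [0,0,-0.24],
    [0,0,-0.3],
    [0,0,-0.35],
    [0,0,-0.35]
  ],
  "dr": [
    [0,0,0],
    [0,0,0],
    [0,0,0],
    [0,0,0],
    [0,0,0],
    [0,0,0],
    [0,0,0],
    [0,0,0]
  ],
  "jaw": [1,1,1,1,1,1,1,1]
}}

```text
t: 10.35
tool_pos: [0.5313, -0.1991, 0.2373]
eef_rot: [-2.621, -1.251, -0.581]
force: [-0.3, -0.7, -0.4]
grip_width: 0.0147
grasp_force: 58.7
```

Run:
```python
from h import *
go([.532,-.001,.20],flat(0))
```

```text
t 10.35 pos [ 0.5313 -0.1991  0.2373] q [-0.66 -0.08  1.48  0.44  1.71  0.09] F [-0.3 -0.7 -0.4] w 0.0147 g 58.7
slide [0.6234, -0.6226, 0.4899] dr [-0.0298, -0.0648, 0.1394] deg 56.4
```

Request:
{"api": "drive_tool", "payload": {
  "slide": [
    [0.07,-0.07,0.05],
    [0.14,-0.14,0.11],
    [0.22,-0.22,0.17],
    [0.3,-0.3,0.23],
    [0.38,-0.38,0.3],
    [0.46,-0.46,0.36],
    [0.54,-0.54,0.43],
    [0.623,-0.622,0.49]
  ],
  "dr": [
    [-0.003,-0.007,0.016],
    [-0.007,-0.015,0.032],
    [-0.01,-0.023,0.049],
    [-0.014,-0.031,0.066],
    [-0.018,-0.039,0.083],
    [-0.022,-0.047,0.1],
    [-0.026,-0.056,0.12],
    [-0.03,-0.065,0.139]
  ],
  "jaw": [1,1,1,1,1,1,1,1]
}}

```text
t: 11.02
tool_pos: [0.5311, 0.0018, 0.197]
eef_rot: [-3.138, -0.031, -0.008]
force: [0.2, -0.9, -2.5]
grip_width: 0.0151
grasp_force: 58.8
```

Run:
```python
from h import *
go([.532,-.001,.12],flat(0))
```

```text
t 11.02 pos [0.5311 0.0018 0.197 ] q [-0.06 -0.1   1.52  0.    1.72  1.49] F [ 0.2 -0.9 -2.5] w 0.0151 g 58.8
slide [0.0023, 0.0158, 0.3847] dr [-0.0006, -0.0008, 0.0032] deg 1.2
```

Request:
{"api": "drive_tool", "payload": {
  "slide": [
    [0.002,0.015,0.05],
    [0.002,0.015,0.12],
    [0.002,0.015,0.19],
    [0.002,0.015,0.26],
    [0.002,0.015,0.32],
    [0.002,0.015,0.36],
    [0.002,0.015,0.38],
    [0.002,0.015,0.38]
  ],
  "dr": [
    [0,0,0.003],
    [0,0,0.003],
    [0,0,0.003],
    [0,0,0.003],
    [0,0,0.003],
    [0,0,0.003],
    [0,0,0.003],
    [0,0,0.003]
  ],
  "jaw": [1,1,1,1,1,1,1,1]
}}

```text
t: 11.68
tool_pos: [0.5318, -0.003, 0.1197]
eef_rot: [-3.136, -0.008, -0.007]
force: [-0.2, 0.1, -1.2]
grip_width: 0.0152
grasp_force: 59.2
```

Run:
```python
from h import *
p,d=manip.grab_frame('side');p2,d2=manip.grab_frame('top')
cv2.imwrite('pics/s4.png',np.hstack([cv2.resize(x,(400,400),interpolation=2) for x in(p[150:280,270:400,::-1],p2[100:230,250:380,::-1])]))
go([.532,-.001,.045],flat(0))
P=cloud('top',d2);L=p2.mean(2)
m=(P[...,2]>.07)&(P[...,2]<.105)&(L<100)&(abs(P[...,0]-.497)<.1)&(abs(P[...,1])<.1);Q=P[m];print(m.sum(),Q.mean(0),np.percentile(Q,[1,99],axis=0).round(3))
```

```text
t 11.78 pos [ 0.5327 -0.0028  0.1217] q [-0.07 -0.08  1.63  0.01  1.59  1.49] F [-0.1 -0.1 -2.4] w 0.015 g 59.2
slide [-0.0059, -0.0068, 0.3833] dr [-0.0009, -0.0011, 0.0009] deg 0.6
88 [ 0.47901123 -0.00197404  0.0924464 ] [[ 0.418 -0.064  0.086]
 [ 0.537  0.05   0.101]]
```

View pics/s4.png

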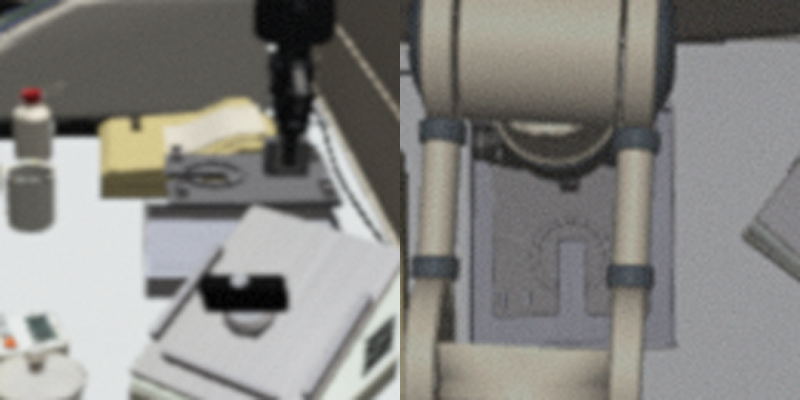

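Left crop: the carrier is held level and handle up over the tray. Right crop: it is square within the tray outline, with its lower edge at (570,315) against the tray's at (570,345).

Request:
{"api": "drive_tool", "payload": {
  "slide": [
    [-0.004,-0.007,0.05],
    [-0.004,-0.007,0.11],
    [-0.004,-0.007,0.17],
    [-0.004,-0.007,0.23],
    [-0.004,-0.007,0.29],
    [-0.004,-0.007,0.34],
    [-0.004,-0.007,0.38],
    [-0.004,-0.007,0.38]
  ],
  "dr": [
    [0,0,0.001],
    [0,0,0.001],
    [0,0,0.001],
    [0,0,0.001],
    [0,0,0.001],
    [0,0,0.001],
    [0,0,0.001],
    [0,0,0.001]
  ],
  "jaw": [1,1,1,1,1,1,1,1]
}}

```text
t: 12.45
tool_pos: [0.5308, -0.0005, 0.0423]
eef_rot: [-3.136, 0.0, -0.003]
force: [0.5, -0.1, -2.9]
grip_width: 0.0151
grasp_force: 59.2
```

Request:
{"api": "drive_tool", "payload": {
  "slide": [
    [0,0,0.006],
    [0,0,0.012],
    [0,0,0.018],
    [0,0,0.024],
    [0,0,0.024],
    [0,0,0.024],
    [0,0,0.024],
    [0,0,0.024]
  ],
  "dr": [
    [0,0,0],
    [0,0,0],
    [0,0,0],
    [0,0,0],
    [0,0,0],
    [0,0,0],
    [0,0,0],
    [0,0,0]
  ],
  "jaw": [1,1,1,1,1,1,1,1]
}}

```text
t: 13.12
tool_pos: [0.5328, -0.0005, 0.0412]
eef_rot: [-3.136, -0.0, -0.013]
force: [1.9, 1.4, 3.3]
grip_width: 0.0155
grasp_force: 59.8
```

Request:
{"api": "drive_tool", "payload": {
  "slide": [
    [0,0,0.003],
    [0,0,0.006],
    [0,0,0.009],
    [0,0,0.009],
    [0,0,0.009],
    [0,0,0.009],
    [0,0,0.009],
    [0,0,0.009]
  ],
  "dr": [
    [0,0,0],
    [0,0,0],
    [0,0,0],
    [0,0,0],
    [0,0,0],
    [0,0,0],
    [0,0,0],
    [0,0,0]
  ],
  "jaw": [1,1,1,1,1,1,1,1]
}}

```text
t: 13.78
tool_pos: [0.533, -0.0004, 0.0404]
eef_rot: [-3.136, 0.0, -0.013]
force: [0.5, 3.1, 8.4]
grip_width: 0.0151
grasp_force: 60.8
```

Run:
```python
from h import *
s=manip.sense();print(s['force'],s['ft_torque'],Ro.from_rotvec(s['eef_rot']).as_matrix().round(4).tolist(),s['tool_pos'])
p,d=manip.grab_frame('side');P=cloud('side',d)
m=(P[...,0]>.41)&(P[...,0]<.59)&(abs(P[...,1])<.07)&(P[...,2]>.004)&(P[...,2]<.022)&(p.mean(2)<120);Q=P[m]
A=np.c_[Q[:,:2]-[.5,0],np.ones(len(Q))];print(len(Q),np.linalg.lstsq(A,Q[:,2],rcond=None)[0])
```

```text
[0.52053451 3.14457117 8.44025178] [-0.12668725  0.49116853 -0.09882689] [[1.0, -0.0, 0.0085], [-0.0001, -1.0, 0.0055], [0.0085, -0.0055, -0.9999]] [ 5.32978947e-01 -3.87691422e-04  4.03873936e-02]
157 [ 0.01019402 -0.02687512  0.01377536]
```

It's down: about 11 N of contact and the plate is flat. Releasing now.

Request:
{"api": "drive_tool", "payload": {
  "slide": [
    [0,0,0],
    [0,0,0],
    [0,0,0],
    [0,0,0],
    [0,0,0],
    [0,0,0],
    [0,0,0],
    [0,0,0]
  ],
  "dr": [
    [0,0,0],
    [0,0,0],
    [0,0,0],
    [0,0,0],
    [0,0,0],
    [0,0,0],
    [0,0,0],
    [0,0,0]
  ],
  "jaw": [0.7,0.5,0.2,0.1,0.1,0.1,0.1,0.1]
}}

```text
t: 14.5
tool_pos: [0.532, -0.0006, 0.0383]
eef_rot: [-3.136, 0.0, -0.009]
force: [-0.3, -0.3, -0.5]
grip_width: 0.0384
grasp_force: 0.0
```

Request:
{"api": "drive_tool", "payload": {
  "slide": [
    [0,0,-0.05],
    [0,0,-0.12],
    [0,0,-0.2],
    [0,0,-0.3],
    [0,0,-0.4],
    [0,0,-0.5],
    [0,0,-0.6],
    [0,0,-0.65]
  ],
  "dr": [
    [0,0,0],
    [0,0,0],
    [0,0,0],
    [0,0,0],
    [0,0,0],
    [0,0,0],
    [0,0,0],
    [0,0,0]
  ],
  "jaw": [0.1,0.1,0.1,0.1,0.1,0.1,0.1,0.1]
}}

```text
t: 15.17
tool_pos: [0.5322, -0.0013, 0.1725]
eef_rot: [-3.136, 0.0, -0.017]
force: [0.6, -0.0, 0.3]
grip_width: 0.0388
grasp_force: 0.0
```

Request:
{"api": "drive_tool", "payload": {
  "slide": [
    [0,0,-0.05],
    [0,0,-0.1],
    [0,0,-0.2],
    [0,0,-0.25],
    [0,0,-0.25],
    [0,0,-0.25],
    [0,0,-0.25],
    [0,0,-0.25]
  ],
  "dr": [
    [0,0,0],
    [0,0,0],
    [0,0,0],
    [0,0,0],
    [0,0,0],
    [0,0,0],
    [0,0,0],
    [0,0,0]
  ],
  "jaw": [0,0,0,0,0,0,0,0]
}}

```text
t: 15.83
tool_pos: [0.5306, -0.0015, 0.2169]
eef_rot: [-3.136, 0.0, -0.006]
force: [-0.3, 0.4, -0.9]
grip_width: 0.0426
grasp_force: 0.0
```

Run:
```python
from h import *
p,d=manip.grab_frame('side')
cv2.imwrite('pics/s5.png',cv2.resize(p[170:310,210:410,::-1],(800,560),interpolation=2))
print(manip.sense()['force'],manip.sense()['tool_pos'])
P=cloud('side',d);C=P@F;L=p.mean(2)
m=(abs(C[...,0]-KN[0])<.045)&(abs(C[...,1]-T0)<.045)&(L<55)&(abs(C[...,2]-OFF-.045)<.02);print(cv2.minAreaRect((C[m][:,:2]*1000).astype(np.float32)))
```

```text
[ 0.1704862  -0.44498212  0.45124135] [ 0.53063364 -0.00150633  0.21703059]
((107.61127471923828, -539.3707885742188), (14.272862434387207, 60.62403106689453), 21.415584564208984)
```

View pics/s5.png

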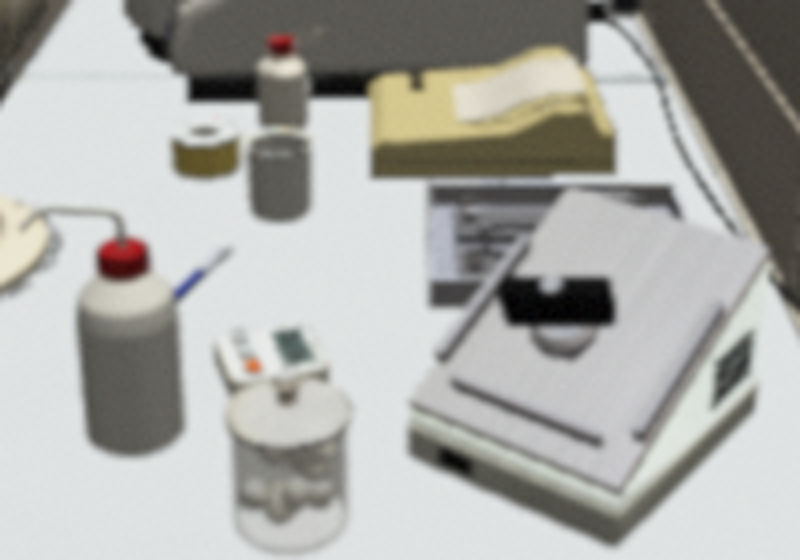

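The carrier is in the tray at (490,235), partly hidden behind the mixer. The knob is still turned at (555,300), and the jar (290,465) and bottles are where they were.

```bash
python3 -c "
from bench import manip
print(manip.hand_in())"
```

```text
the job is handed in; nothing more can be done
None
```

The job is handed in, with no verdict returned: the knob is loosened to about 2.35 of 2.4 rad, the carrier lies flat and handle up in the tray, the jar and bottle are undisturbed, and it took about 16 s.

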